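# Clear the ultrasonic bath's lid and hold it half open

### The job

Someone left the ear defenders standing on the lid of the ultrasonic bath. Hang them over the bar of the little rail by their headband, one cup on each side of the bar, and let go of them; then raise the bath's lid by its handle to 45 degrees (give or take five) and hold it steady there, so that a colleague can take out the basket: the lid falls shut by itself, so finish while still holding it and never let it drop. Leave the roll of tape and the small dropper bottle where they are.

Things in the scene. Friction and masses are not known exactly. Their poses are not given: they have to be found in the camera images.
- ultrasonic_bath: A white box-shaped ultrasonic cleaning bath, fixed to the bench: 170 mm deep (its x), 240 mm wide (its y), 100 mm high, with a flat steel lid on top; the closed lid's upper face is 108 mm above the bench. Its origin is the centre of its underside; its -x side is the front, with the control panel and the lid's handle. It stands at the left or at the right, turned by up to 20 degrees.
- bath_lid (a joint): The lid's opening angle in rad: 0 closed, 0.785 is 45 degrees, stop at 1.3. The lid (about 0.35 kg) turns about its back edge, has no spring or catch and falls shut from every angle when let go.
- lid_hinge (a point): Middle of the lid's hinge line, at the back edge of the bath, 104 mm above the bench. Its axes are the bath's: the hinge line runs along its y, the front is -x, z up. It does not move with the lid.
- lid_handle (a point): Middle of the lid's handle: a round black bar 12 mm thick and 64 mm long, parallel to the hinge line, 35 mm clear in front of the lid's front edge (carried by two arms at its ends), 105 mm above the bench when closed. It lies 221 mm from the hinge line, at the hinge's height when closed, and rises in an arc about it. Moves and turns with the lid. The bar is round and may turn between the fingers.
- ear_defenders: Ear defenders (about 0.2 kg), 152 mm wide over the cups (its y), 50 mm front to back (its x), 142 mm high. They stand upright on the flat undersides of two grey cups on the lid, turned by up to 40 degrees from the bath, joined over the top by an arched steel headband in the y-z plane. Origin: centre of the underside, between the cups; z up. The clear gap between the cups is 74 mm.
- headband_pad (a point): Centre of the black pad at the crown of the headband, the place to grip: 20 mm wide along the ear defenders' x, 48 mm long along their y, 22 mm high; 131 mm above the cups' underside. The pad's underside (11 mm below this point) is what rests on the bar, so grip its upper part.
- rail: The rail, fixed to the bench: one horizontal round bar, 200 mm long along its y, on two posts at its ends. Origin on the bench below the middle of the bar. It stands on the other side from the bath, turned by up to 23 degrees.
- rail_mid (a point): Middle of the bar's axis, 150 mm above the bench; the bar is 12 mm thick and runs along this point's y.
- masking_tape: Roll of masking tape lying flat, 98 mm across, 25 mm high; origin at the centre of its underside. To be left alone.
- dropper_bottle: Small brown dropper bottle, 33 mm across, 79 mm high; origin at the centre of its underside. To be left alone.

How it is judged:
On the way, in this order (a step that is already met when the one before it is completed fails the run):
1. the ear defenders hang on the rail's bar by the headband and are let go (contact force between ear_defenders and rail above 0.5 N and height (world z) of headband_pad above 0.152 m and x of headband_pad in the frame of rail_mid between -0.03 and 0.03 m and horizontal distance between headband_pad and rail_mid below 0.095 m and angle between ear_defenders's own z axis and vertical below 0.35 rad and contact force between the fingers and ear_defenders below 0.1 N), for 0.3 s.
2. the lid is being raised, held by the gripper, past 17 degrees (value of joint bath_lid above 0.3 rad and contact force between the fingers and ultrasonic_bath above 0.4 N), for 0.2 s.
At the end, for the whole second after the job is handed in: The gripper still holds the lid (contact over 0.4 N), still, between 39 and 51 degrees open; the ear defenders hang from the rail alone, untouched, pad above the bar (within 30 mm across it and 95 mm of its middle) and less than 20 degrees from upright (all of step 1 and contact force between the fingers and ultrasonic_bath above 0.4 N and value of joint bath_lid between 0.68 and 0.89 rad and velocity of joint bath_lid between -0.05 and 0.05 rad/s and contact force between ear_defenders and ultrasonic_bath below 0.1 N); the arm keeps its last pose, push and grip.
It fails at once if the lid drops (falls faster than 2 rad/s) (velocity of joint bath_lid below -2 rad/s).
It fails at once if the roll of tape is moved by more than 30 mm (distance of masking_tape from where it was at the start of the episode above 0.03 m).
It fails at once if the dropper bottle is moved by more than 30 mm or knocked over (distance of dropper_bottle from where it was at the start of the episode above 0.03 m or angle between dropper_bottle's own z axis and vertical above 0.5 rad).
It also fails if it takes over 58 s, if anything falls off the work surface, if the arm or the gripper's body presses on something with over 40 N, if the wrist force passes 120 N, or if a joint passes its speed limit or range.

### The arm

A 7-joint arm with a two-finger parallel gripper is mounted at the origin on a cart in front of the work surface, level with it; the furniture and walls round the work are solid. World frame = base frame: x ahead of the robot, y to its left, z up, the work surface at z = 0. Lengths are in m, angles in rad, forces in N, time in s.
With the tool pointing down it reaches from about 0.4 to 0.85 m from the base axis. Payload 10.4 kg.
Tool frame: the origin (TCP) lies between the finger pads; the fingertips stand 8 mm ahead of it and the grasp point (between the pads) lies 11 mm behind it; z points along the fingers, x is the direction in which the jaws open and shut, and the axes are right-handed (so a half turn about z gives the same grasp; the last joint's range is limited). The gripper opens to 87 mm and grips with 3 to 60 N. Pads are 19 mm wide; open, the fingers measure 117 mm over their backs; the gripper's body (75 mm by 190 mm) begins 51 mm behind the grasp point.
Start: joints at [1.225, 0.332, -0.065, 1.46, 0.022, 1.35, -0.088], TCP at [0.198, -0.593, 0.231] pointing down, gripper open.
Joint ranges: [-2.6, 2.6], [-0.5, 2.12], [-1.47, 1.34], [0.16, 2.42], [-1.27, 4.41], [0.06, 2.06], [-2.6, 2.6]. Speed limits (rad/s): [2.22, 2.22, 2.79, 2.79, 3.14, 3.14, 3.14].

### API

Orientations are given as a unit quaternion [x, y, z, w].
In Python, from bench import r, viewer gives the robot as it stands.
- The arm moves only by the tool apply_moves, never from a script. Its argument "increments" is a list of rows, each an object with "grip": the closure in counts, from 0 (fully open) to 255 (shut); "xyz": the shift along the tool's x, y, z in mm, a list of three; "rotation": the turn, a rotation vector about the tool's x, y, z in degrees, a list of three. A call has 1 to 5 rows; each row is the pose to reach, as a shift and turn from the pose measured when the call began, along the tool's axes at that moment; what a row does not reach only later rows make up. A row lasts 1/8 s, in which the tool goes at most 62.5 mm and 10.7 degrees, less where a joint would pass 70% of its speed; a pose out of reach is approached as far as the arm can. A call with a gripper value outside its range is refused whole. The fingers move at their own pace and stop on an object; "squeeze" is the grip in N (left out, the last holds). Time passes only in rows, so rows that repeat a pose let the fingers close. It gives the time, the measured TCP pose, the force and the opening at its end, in the units of the state.
- r.read_state(): the state, without advancing time (a new reading comes with each control period).
- viewer.camera(name): name is "side" or "top"; returns a dict with "img" (480x640x3 uint8, blue, green, red), "range_z" (480x640 float32, m along the optical axis (not along the pixel's ray), 0 where there is no reading), "vertical_fov" (degrees; the focal length in pixels is half the picture's height over the tangent of half this angle, whatever the lens; pixels are square), "cx", "cy" (the principal point, pixels), "rvec" (rotation vector, rad) and "tvec" (3), from world to camera coordinates, as OpenCV has them. Camera axes: x right, y down, z forward; pixel columns grow to the right and rows downward; lengths in m; the calibration is good to about 2 mm. A picture is of the moment at which its call begins.
- r.close_job(): hands the job in, once; it reports no verdict.
The state is a dict: "time": time; "joint_positions": joint angles; "joint_vel": joint speeds; "joint_torque": joint torques, N m; "ee_pos": TCP position; "eef_rot": TCP orientation; "ft_force": force on the tool from outside, world axes, zero at the start; "torque": the same for the moment, N m; "width": finger opening in m.
Only numpy, scipy, OpenCV 4.12 (cv2) and the standard library are available. Lean on these libraries where they do the work, as an engineer would, in place of code of your own. Each camera call takes 0.05 s, during which the arm holds its last target.

## Working session

There is one attempt and no reset: what is moved stays moved. The work goes in short steps, Python scripts to look and compute and a tool call to move; the robot and the scene stay as the last step left them, time stands still between calls to the robot, and variables do not carry over. Pictures are saved under pics/ and viewed, and the job is handed in when it is done.

Besides the shell and the picture viewer there is one more tool, called as name(argument=value, ...) on one line, values as JSON. apply_moves: Moves the arm, as the interface text tells. Its arguments: {"type":"object","properties":{"increments":{"type":"array","items":{"type":"object","properties":{"grip":{"type":"number"},"xyz":{"type":"array","items":{"type":"number"}},"rotation":{"type":"array","items":{"type":"number"}}}}},"squeeze":{"type":"number"}},"required":["increments"]}

```bash
ls; mkdir -p pics
python3 - <<'E'
from bench import r, viewer
import cv2, numpy as np
s=r.read_state(); print({k:np.round(v,3).tolist() for k,v in s.items()})
for n in ("side","top"):
    c=viewer.camera(n); cv2.imwrite(f"pics/{n}0.png",c["img"]); np.savez(f"{n}0.npz",**c)
    print(n,c["vertical_fov"],c["cx"],c["cy"],c["rvec"],c["tvec"])
E
```

```text
pics
{'time': 0.0, 'joint_positions': [1.225, 0.333, -0.065, 1.461, 0.022, 1.35, -0.089], 'joint_vel': [0.0, 0.0, 0.001, 0.001, 0.001, -0.001, 0.001], 'joint_torque': [-0.0, -62.325, 0.024, -38.989, -0.061, 0.04, 0.0], 'ee_pos': [0.198, -0.592, 0.23], 'eef_rot': [0.812, -0.584, -0.001, -0.0], 'ft_force': [-0.175, -1.062, 0.201], 'torque': [0.037, 0.009, 0.008], 'width': 0.087}
side 44.538021985239986 317.4168246611062 244.9162530310952 [ 0.0655433  -2.74180516  1.45349294] [0.55770908 0.13821855 1.30260484]
top 55.63204331515492 328.06533137913317 241.00354060393397 [ 2.1579491  -2.19734545  0.09157782] [0.02149349 0.56864624 1.18626531]
```

View pics/side0.png

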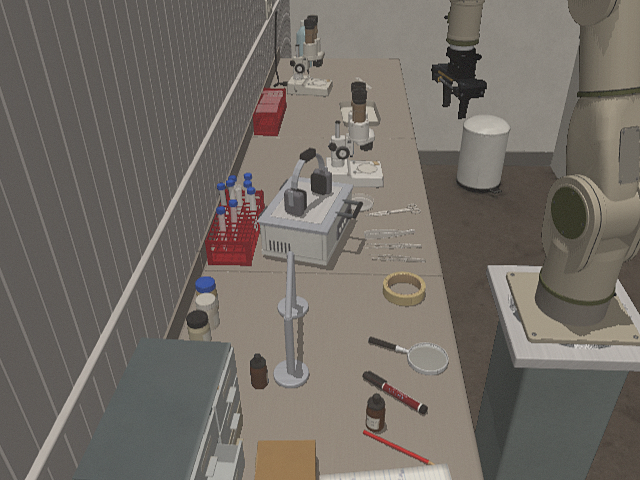

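View pics/top0.png

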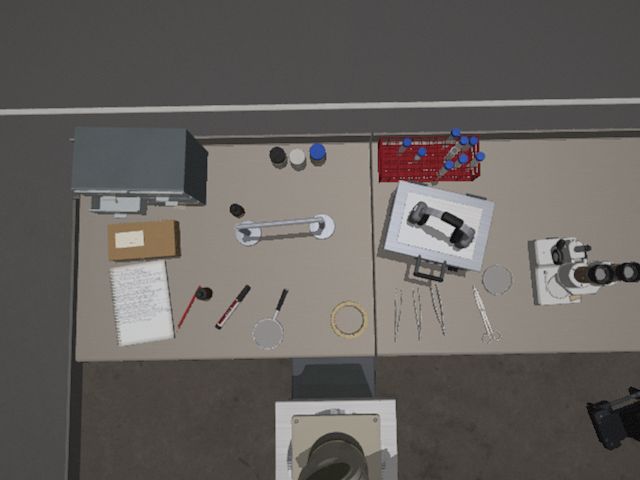

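The top view shows the bath at right (corners about (400,182), (494,200), (468,270), (385,258)), the handle at (430,272), the headband pad at about (453,217), and the rail from (245,230) to (325,224). There are brown bottles at (237,210) and (204,293), and the tape at (349,320).

```bash
cat > h.py <<'E'
import numpy as np, cv2
from scipy.spatial.transform import Rotation as R
def load(n): return dict(np.load(n+".npz"))
def cloud(c):
    f=240/np.tan(np.radians(float(c["vertical_fov"]))/2)
    v,u=np.mgrid[0:480,0:640]; z=c["range_z"].astype(float)
    P=np.stack([(u-c["cx"])/f*z,(v-c["cy"])/f*z,z],-1)
    Rm=R.from_rotvec(np.ravel(c["rvec"])).as_matrix()
    W=(P-np.ravel(c["tvec"]))@Rm
    W[z==0]=np.nan
    return W
E
python3 - <<'E'
from h import *
np.set_printoptions(precision=4,suppress=True)
c=load("top0");W=cloud(c)
for u,v in [(430,272),(453,217),(420,205),(465,235),(399,240),(285,225),(349,320),(300,300),(237,210),(204,293)]: print(u,v,W[v,u],c["img"][v,u])
# lid top plane
X,Y,Z=W[...,0],W[...,1],W[...,2]
def rep(m,name):
    p=W[m]; 
    if len(p)<5: print(name,len(p));return
    r=cv2.minAreaRect((p[:,:2]*1000).astype(np.float32)); print(name,len(p),p.mean(0),np.median(p[:,2]),r)
vv,uu=np.mgrid[0:480,0:640]
win=lambda a,b,c,d:(uu>=a)&(uu<b)&(vv>=c)&(vv<d)
rep(win(380,500,175,285)&(Z>.1)&(Z<.115)&(vv<270),"lidtop")
rep(win(380,500,190,260)&(Z>.228),"pad/top")
for z in (.235,.24,.245): rep(win(380,500,190,260)&(Z>z),"pad>%g"%z)
rep(win(230,340,205,245)&(Z>.13),"bar")
rep(win(405,450,260,290)&(Z>.08),"handle")
rep(win(320,380,290,350)&(Z>.012)&(Z<.04),"tape")
print(np.nanmax(Z[win(380,500,190,260)]))
E
```

```text
430 272 [ 0.4821 -0.2627 -0.002 ] [101 108 113]
453 217 [ 0.597  -0.2608  0.2507] [40 36 38]
420 205 [ 0.6381 -0.2072  0.1676] [108 104 104]
465 235 [ 0.5649 -0.3096  0.1695] [66 62 63]
399 240 [ 0.5612 -0.1646  0.1066] [205 201 201]
285 225 [0.5985 0.1135 0.1499] [117 123 128]
349 320 [ 0.3577 -0.0411 -0.0029] [137 146 154]
300 300 [0.4135 0.0894 0.0007] [136 142 151]
237 210 [0.651  0.2462 0.0601] [41 41 41]
204 293 [0.4383 0.33   0.0633] [56 56 57]
lidtop 6082 [ 0.5939 -0.2634  0.1086] 0.10862066474203091 ((584.1488647460938, -263.59576416015625), (246.66847229003906, 214.99334716796875), 75.83112335205078)
pad/top 317 [ 0.5913 -0.2589  0.2436] 0.24730767910649332 ((591.6471557617188, -260.5214538574219), (85.76789093017578, 19.866798400878906), 61.18857192993164)
pad>0.235 245 [ 0.5909 -0.2593  0.2471] 0.24886098697287395 ((591.6869506835938, -260.4490966796875), (63.653141021728516, 19.866798400878906), 61.18857192993164)
pad>0.24 209 [ 0.5908 -0.2598  0.2489] 0.24932786653204136 ((591.1570434570312, -261.4126281738281), (48.27888870239258, 19.866798400878906), 61.18857192993164)
pad>0.245 187 [ 0.5912 -0.2606  0.2495] 0.24951945138668746 ((591.4503173828125, -260.9241943359375), (46.60835647583008, 19.814001083374023), 61.50487518310547)
bar 472 [0.6022 0.1262 0.1542] 0.1547264936572194 ((602.0000610351562, 126.48371124267578), (15.889596939086914, 214.1712188720703), 3.881208658218384)
handle 321 [ 0.4833 -0.243   0.1087] 0.10879090918856851 ((490.58837890625, -242.31094360351562), (79.01144409179688, 58.639400482177734), 75.67774200439453)
tape 428 [ 0.3588 -0.0409  0.0244] 0.024525191363705703 ((360.04718017578125, -39.98828125), (94.5522232055664, 94.2240219116211), 88.19364929199219)
0.2549656029499025
```

Run:
```python
import cv2
a=cv2.imread("pics/top0.png")[170:300,370:510]; cv2.imwrite("pics/a.png",cv2.resize(a,None,fx=5,fy=4.6,interpolation=2)[:600])
b=cv2.imread("pics/side0.png")[140:400,200:420]; cv2.imwrite("pics/b.png",cv2.resize(b,None,fx=2.3,fy=2.3))
```

```text
(no output)
```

View pics/a.png

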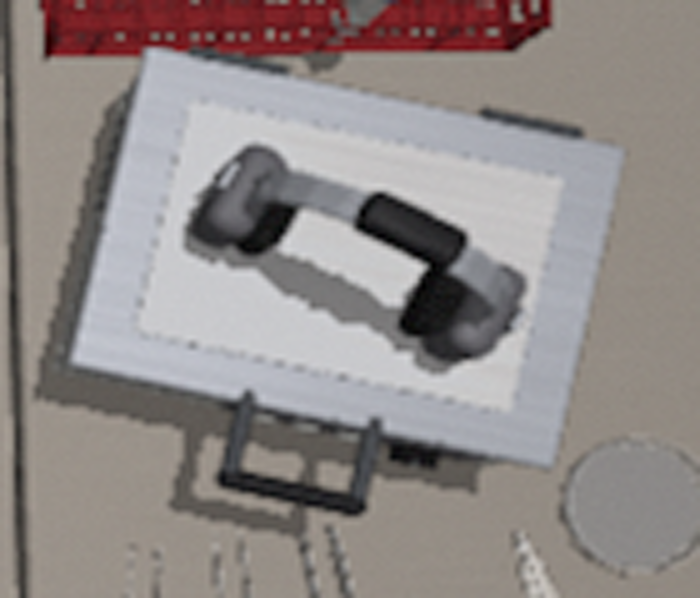

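View pics/b.png

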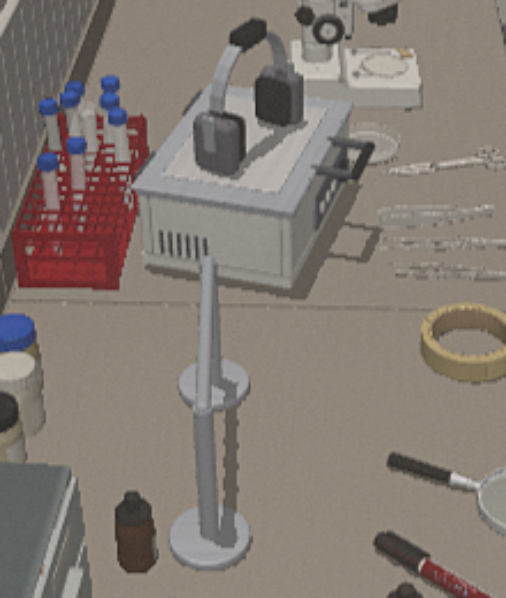

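The close-ups show the pad's long axis turned about 15° further than the bath. The rail's bar runs almost along world y, with nothing tall under or over it. Next I refine the measurements and get obstacle heights.

```bash
cat >> h.py <<'E'
def delta(s,pos,yaw=None,down=True,Rt=None):
    """tool-frame shift (mm) and rotvec (deg) to target TCP pos, tool down with tool x at yaw deg"""
    R0=R.from_quat(s["eef_rot"])
    if Rt is None:
        y=np.radians(yaw); x=np.array([np.cos(y),np.sin(y),0]); z=np.array([0,0,-1.]); Rt=R.from_matrix(np.stack([x,np.cross(z,x),z],1))
    d=R0.inv().apply(np.array(pos)-s["ee_pos"])*1000
    return np.round(d,1),np.round(np.degrees((R0.inv()*Rt).as_rotvec()),1)
E
python3 - <<'E'
from h import *
from bench import r
np.set_printoptions(precision=4,suppress=True)
W=cloud(load("top0"));S=cloud(load("side0"))
vv,uu=np.mgrid[0:480,0:640]
win=lambda a,b,c,d:(uu>=a)&(uu<b)&(vv>=c)&(vv<d)
def sel(A,x0,x1,y0,y1,z0,z1):
    return A[(A[...,0]>x0)&(A[...,0]<x1)&(A[...,1]>y0)&(A[...,1]<y1)&(A[...,2]>z0)&(A[...,2]<z1)]
def pca(p,n):
    m=p.mean(0);u,s,v=np.linalg.svd(p[:,:2]-m[:2],full_matrices=False);d=v[0]*np.sign(v[0][1]); t=(p[:,:2]-m[:2])@d
    print(n,len(p),m,"yaw",np.degrees(np.arctan2(-d[0],d[1])),"mid",m[:2]+d*(t.min()+t.max())/2,"len",np.ptp(t))
for n,A in (("top",W),("side",S)):
    pca(sel(A,.55,.66,.03,.22,.145,.17),n+" bar core"); pca(sel(A,.55,.66,0,.26,.135,.17),n+" bar all")
    pca(sel(A,.54,.65,-.33,-.2,.244,.26),n+" pad")
    # bath frame
    psi=np.radians(-14.2); b=np.array([[np.cos(psi),-np.sin(psi)],[np.sin(psi),np.cos(psi)]])
    p=sel(A,.4,.75,-.45,-.1,.09,.12); q=p[:,:2]@b
    lid=q[(p[:,2]>.103)&(q[:,0]>.6)]; 
    print(n,"q range",q.min(0),q.max(0))
    h=q[q[:,0]<q[:,0].min()+.012]; print(" front bar q x",h[:,0].min(),h[:,0].max(),"y",h[:,1].min(),h[:,1].max(), "z",p[q[:,0]<q[:,0].min()+.012][:,2].mean())
for u,v in [(575,270),(600,270),(560,250),(628,270)]: print(u,v,W[v,u])
p=sel(W,.3,.8,-.75,-.38,.02,.6); print("obst right",p.min(0),p.max(0))
p=sel(W,.3,.8,-.1,.05,.02,.6); print("between",p.min(0),p.max(0)); 
p=sel(W,.66,.8,-.4,0,.02,.6); print("rack",p.min(0),p.max(0))
E
```

```text
top bar core 404 [0.6024 0.1253 0.1547] yaw 4.26332682030939 mid [0.6024 0.1255] len 0.18877731588358415
top bar all 471 [0.6023 0.126  0.1542] yaw 4.186028992594568 mid [0.6022 0.1265] len 0.21419655257298137
top pad 195 [ 0.591  -0.2603  0.2493] yaw -30.69458838868766 mid [ 0.5906 -0.261 ] len 0.0479449039198286
top q range [ 0.5057 -0.2356] [0.8064 0.0111]
 front bar q x 0.5056646508746645 0.5176185553835256 y -0.14889564411125863 -0.07525636572201751 z 0.10937892436219898
side bar core 372 [0.6047 0.1303 0.1556] yaw 4.237164502326023 mid [0.6051 0.1253] len 0.1899707837985905
side bar all 505 [0.6032 0.1505 0.1536] yaw 4.060055911284844 mid [0.6046 0.1299] len 0.21663158162885224
side pad 97 [ 0.5931 -0.254   0.2494] yaw -33.516678997227935 mid [ 0.5917 -0.256 ] len 0.04978858902583071
side q range [ 0.5064 -0.2339] [0.7969 0.0195]
 front bar q x 0.5064304897450103 0.5182380529687416 y -0.14552914173522796 -0.06776741716298397 z 0.10967956662944699
575 270 [ 0.478  -0.5395  0.2107]
600 270 [ 0.4764 -0.5576  0.2741]
560 250 [ 0.5283 -0.5537  0.1225]
628 270 [ 0.4753 -0.6146  0.2765]
obst right [ 0.3902 -0.6429  0.0202] [ 0.7982 -0.38    0.2991]
between [ 0.3134 -0.0875  0.02  ] [0.7992 0.0496 0.1592]
rack [ 0.66   -0.3869  0.0202] [ 0.8    -0.1289  0.1346]
```

Run:
```python
from h import *
from bench import r
s=r.read_state()
for p,y in (((.25,-.54,.36),-60),((.45,-.38,.36),-40),((.591,-.26,.34),-30)): print(delta(s,p,y))
```

```text
(array([ -33.4,  -65.8, -130.1]), array([ -0. ,   0.1, -11.5]))
(array([-121.7, -306.2, -130. ]), array([ -0. ,   0.1, -31.5]))
(array([-190.8, -478. , -110. ]), array([ -0. ,   0.1, -41.5]))
```

apply_moves(increments=[{"xyz": [0,0,-60],"rotation": [0,0,0],"grip": 0},{"xyz": [0,-10,-120],"rotation": [0,0,0],"grip": 0},{"xyz": [-20,-60,-140],"rotation": [0,0,-8],"grip": 0},{"xyz": [-40,-110,-140],"rotation": [0,0,-16],"grip": 0},{"xyz": [-60,-160,-140],"rotation": [0,0,-24],"grip": 0}])

```text
time: 0.72
ee_pos: [0.332, -0.4837, 0.3698]
eef_rot: [0.916, -0.401, -0.0, -0.0]
ft_force: [0.7, 0.1, -0.1]
width: 0.087
```

Run:
```python
from h import *
from bench import r
s=r.read_state()
for p,y in (((.591,-.26,.34),-30),((.591,-.26,.30),-30)): print(delta(s,p,y))
```

```text
(array([  11.6, -342. ,   30. ]), array([ -0. ,   0.1, -17.2]))
(array([  11.6, -342. ,   70. ]), array([ -0. ,   0.1, -17.2]))
```

apply_moves(increments=[{"xyz": [2,-60,0],"rotation": [0,0,-4],"grip": 0},{"xyz": [4,-120,0],"rotation": [0,0,-8],"grip": 0},{"xyz": [6,-180,0],"rotation": [0,0,-12],"grip": 0},{"xyz": [8,-240,5],"rotation": [0,0,-16],"grip": 0},{"xyz": [10,-295,20],"rotation": [0,0,-17],"grip": 0}])

```text
time: 1.35
ee_pos: [0.5569, -0.2892, 0.3501]
eef_rot: [0.966, -0.26, 0.0, -0.0]
ft_force: [0.4, -2.0, -0.8]
width: 0.087
```

Run:
```python
from h import *
from bench import r
s=r.read_state()
for p,y in (((.591,-.26,.30),-30),((.591,-.26,.241),-30)): print(s["ee_pos"],delta(s,p,y))
```

```text
[ 0.55694098 -0.28916957  0.35007159] (array([ 14.8, -42.3,  50.1]), array([-0.1,  0. , -0.2]))
[ 0.55694098 -0.28916957  0.35007159] (array([ 14.8, -42.2, 109.1]), array([-0.1,  0. , -0.2]))
```

apply_moves(increments=[{"xyz": [15,-42,20],"rotation": [0,0,0],"grip": 0},{"xyz": [15,-42,60],"rotation": [0,0,0],"grip": 0},{"xyz": [15,-42,85],"rotation": [0,0,0],"grip": 0},{"xyz": [15,-42,100],"rotation": [0,0,0],"grip": 0},{"xyz": [15,-42,100],"rotation": [0,0,0],"grip": 0}])

```text
time: 1.98
ee_pos: [0.5906, -0.2604, 0.2494]
eef_rot: [0.966, -0.26, -0.001, -0.001]
ft_force: [-0.9, -0.1, 1.1]
width: 0.0873
```

```bash
cat > snap.py <<'E'
import sys,cv2,numpy as np
from bench import r,viewer
tag=sys.argv[1]
w={"side":[int(x) for x in sys.argv[2].split(",")],"top":[int(x) for x in sys.argv[3].split(",")]}
ims=[]
for n in ("side","top"):
    c=viewer.camera(n); np.savez(f"{n}_{tag}.npz",**c); u0,u1,v0,v1=w[n]
    ims.append(cv2.resize(c["img"][v0:v1,u0:u1],(400,400*(v1-v0)//(u1-u0)),interpolation=2))
h=max(i.shape[0] for i in ims); o=np.zeros((h,800,3),np.uint8)
for k,i in enumerate(ims): o[:i.shape[0],400*k:400*k+400]=i
cv2.imwrite(f"pics/{tag}.png",o[:600])
s=r.read_state(); print(s["time"],s["ee_pos"],s["width"],np.round(s["ft_force"],1),np.round(s["joint_positions"],2))
E
python3 snap.py g1 230,410,100,280 370,510,170,310
```

```text
2.075 [ 0.59142072 -0.26050501  0.25129422] 0.08688881698536113 [ 0.6  0.  -0.1] [ 0.65  0.4  -0.41  1.35  0.16  1.42 -0.29]
```

View pics/g1.png

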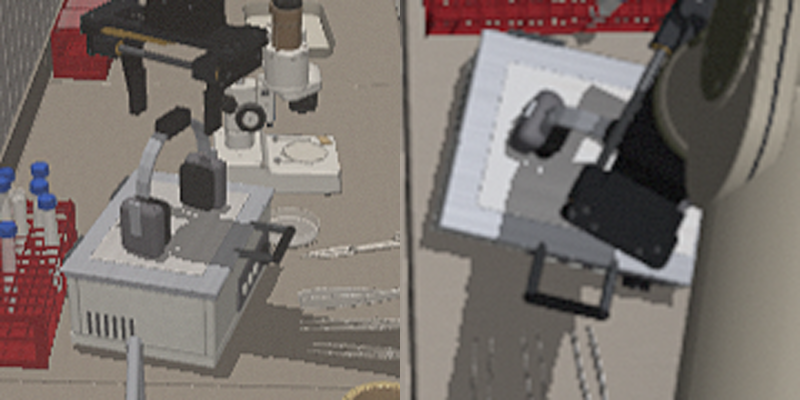

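The side view shows the pad (173,122) between the two fingertips (137,108) and (213,122), and the tips are just below the pad's top. I go down 10 mm more and close.

apply_moves(increments=[{"xyz": [0,0,10],"rotation": [0,0,0],"grip": 0},{"xyz": [0,0,10],"rotation": [0,0,0],"grip": 130},{"xyz": [0,0,10],"rotation": [0,0,0],"grip": 255},{"xyz": [0,0,10],"rotation": [0,0,0],"grip": 255},{"xyz": [0,0,10],"rotation": [0,0,0],"grip": 255}], squeeze=30)

```text
time: 2.7
ee_pos: [0.5915, -0.2606, 0.2414]
eef_rot: [0.966, -0.26, 0.001, -0.0]
ft_force: [-0.3, -0.1, -0.4]
width: 0.0548
```

apply_moves(increments=[{"xyz": [0,0,0],"rotation": [0,0,0],"grip": 255},{"xyz": [0,0,0],"rotation": [0,0,0],"grip": 255},{"xyz": [0,0,0],"rotation": [0,0,0],"grip": 255}])

```text
time: 3.08
ee_pos: [0.5915, -0.2605, 0.2415]
eef_rot: [0.966, -0.26, 0.001, -0.0]
ft_force: [0.2, -0.5, 0.6]
width: 0.0247
```

apply_moves(increments=[{"xyz": [0,0,0],"rotation": [0,0,0],"grip": 255},{"xyz": [0,0,0],"rotation": [0,0,0],"grip": 255},{"xyz": [0,0,-5],"rotation": [0,0,0],"grip": 255},{"xyz": [0,0,-15],"rotation": [0,0,0],"grip": 255},{"xyz": [0,0,-30],"rotation": [0,0,0],"grip": 255}])

```text
time: 3.7
ee_pos: [0.5913, -0.2605, 0.2722]
eef_rot: [0.966, -0.26, 0.001, -0.0]
ft_force: [1.0, 0.6, -1.6]
width: 0.0196
```

```bash
python3 snap.py g2 230,410,100,280 370,510,170,310
```

```text
3.8 [ 0.5923292  -0.26067228  0.27415871] 0.019514628219788357 [-0.2  0.5 -1.9] [ 0.65  0.39 -0.42  1.32  0.16  1.46 -0.28]
```

View pics/g2.png

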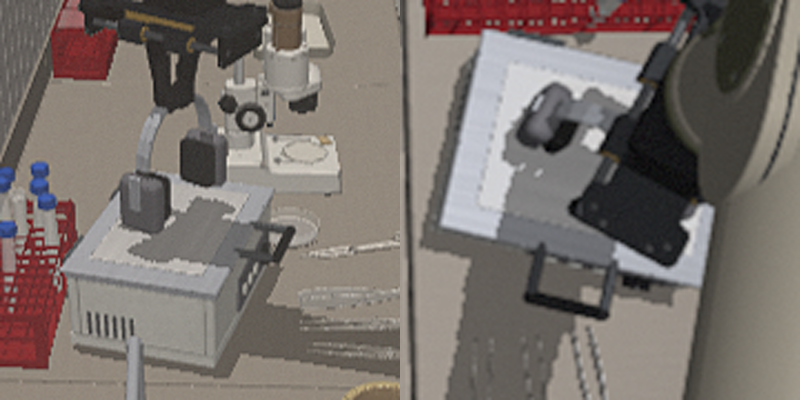

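The ear defenders are held: the cups are off the lid at (147,200) and (203,158), the opening is 19.5 mm and they carry about 1.9 N. Now lift and transfer to the rail.

Run:
```python
from h import *
from bench import r
s=r.read_state()
for p,y in (((.591,-.26,.36),-30),((.603,.126,.36),-85.8)): print(delta(s,p,y))
```

```text
(array([ -1.1,  -0.1, -85.8]), array([-0.1, -0.3, -0.2]))
(array([-184.6, -339.8,  -86.1]), array([-0.2, -0.2, 55.6]))
```

apply_moves(increments=[{"xyz": [0,0,-30],"rotation": [0,0,0],"grip": 255},{"xyz": [-5,-10,-60],"rotation": [0,0,3],"grip": 255},{"xyz": [-20,-40,-86],"rotation": [0,0,8],"grip": 255},{"xyz": [-40,-74,-86],"rotation": [0,0,14],"grip": 255},{"xyz": [-60,-110,-86],"rotation": [0,0,20],"grip": 255}])

```text
time: 4.42
ee_pos: [0.5953, -0.1343, 0.3605]
eef_rot: [0.905, -0.426, 0.003, -0.001]
ft_force: [0.7, -0.4, -3.1]
width: 0.0197
```

Run:
```python
from h import *
from bench import r
s=r.read_state();print(s["width"],s["ee_pos"])
for p,y in (((.603,.126,.36),-85.8),): print(delta(s,p,y))
```

```text
0.01972889132174348 [ 0.5952641  -0.134298    0.36048921]
(array([-195.6, -171.9,    0.2]), array([-0.3, -0.2, 35.4]))
```

apply_moves(increments=[{"xyz": [-33,-29,0],"rotation": [0,0,6],"grip": 255},{"xyz": [-66,-58,0],"rotation": [0,0,12],"grip": 255},{"xyz": [-100,-88,0],"rotation": [0,0,18],"grip": 255},{"xyz": [-134,-118,0],"rotation": [0,0,24],"grip": 255},{"xyz": [-165,-145,0],"rotation": [0,0,30],"grip": 255}])

```text
time: 5.05
ee_pos: [0.6016, 0.087, 0.3605]
eef_rot: [0.763, -0.647, 0.003, -0.002]
ft_force: [-0.0, 0.4, -2.3]
width: 0.02
```

Run:
```python
from h import *
from bench import r
s=r.read_state();print(s["width"],s["ee_pos"])
for p,y in (((.603,.126,.36),-85.8),): print(delta(s,p,y))
```

```text
0.01998265896351198 [0.60161936 0.0870305  0.36048244]
(array([-38.2,  -7.8,   0.4]), array([-0.4, -0.1,  5.2]))
```

apply_moves(increments=[{"xyz": [-20,-4,0],"rotation": [0,0,3],"grip": 255},{"xyz": [-34,-7,0],"rotation": [0,0,5],"grip": 255},{"xyz": [-38,-8,15],"rotation": [0,0,5],"grip": 255},{"xyz": [-38,-8,35],"rotation": [0,0,5],"grip": 255},{"xyz": [-38,-8,50],"rotation": [0,0,5],"grip": 255}])

```text
time: 5.68
ee_pos: [0.6034, 0.1248, 0.3086]
eef_rot: [0.734, -0.679, 0.002, -0.001]
ft_force: [0.7, 0.4, -1.3]
width: 0.0197
```

```bash
python3 snap.py r1 180,400,170,390 210,350,150,290
```

```text
5.775 [0.60293229 0.12472018 0.30807744] 0.01978565175780807 [-0.2  0.4 -3.5] [ 0.09  0.32 -0.49  1.34  0.15  1.51 -1.88]
```

View pics/r1.png

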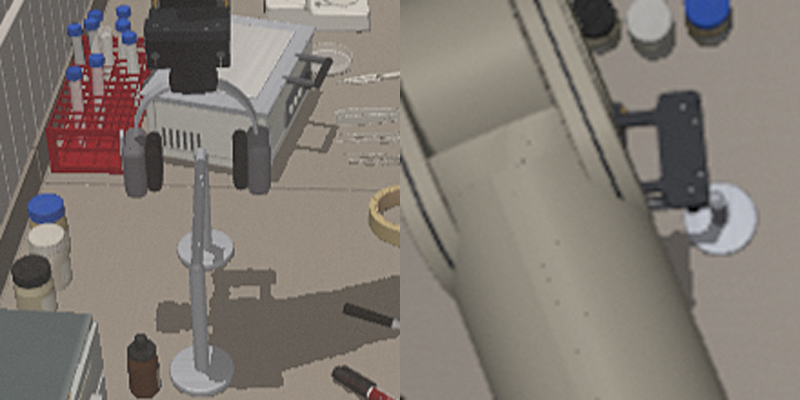

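The side view shows the bar (200,155) midway between the cups (inner faces at about 163 and 233). I lower them, with the last part slow.

apply_moves(increments=[{"xyz": [0,0,30],"rotation": [0,0,0],"grip": 255},{"xyz": [0,0,65],"rotation": [0,0,0],"grip": 255},{"xyz": [0,0,95],"rotation": [0,0,0],"grip": 255},{"xyz": [0,0,117],"rotation": [0,0,0],"grip": 255},{"xyz": [0,0,126],"rotation": [0,0,0],"grip": 255}])

```text
time: 6.4
ee_pos: [0.6031, 0.1239, 0.1812]
eef_rot: [0.734, -0.679, 0.002, 0.0]
ft_force: [-0.7, -0.1, -1.4]
width: 0.0205
```

```bash
python3 snap.py r2 180,400,170,390 210,350,150,290
```

```text
6.5 [0.60327392 0.12415326 0.18183013] 0.01976766845251073 [-0.2 -0.5 -3.1] [ 0.1   0.38 -0.48  1.53  0.18  1.27 -1.9 ]
```

View pics/r2.png

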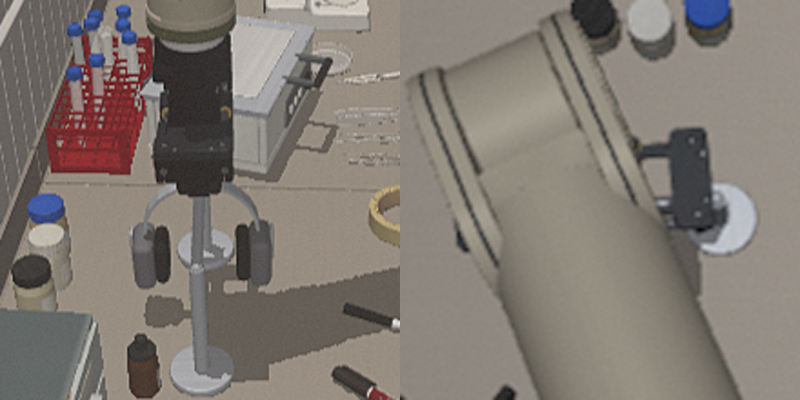

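The cups sit evenly on both sides of the bar at (150,255) and (255,250). About 12 mm is left.

apply_moves(increments=[{"xyz": [0,0,5],"rotation": [0,0,0],"grip": 255},{"xyz": [0,0,8],"rotation": [0,0,0],"grip": 255},{"xyz": [0,0,10],"rotation": [0,0,0],"grip": 255},{"xyz": [0,0,11],"rotation": [0,0,0],"grip": 255},{"xyz": [0,0,11],"rotation": [0,0,0],"grip": 255}])

```text
time: 7.12
ee_pos: [0.6033, 0.1241, 0.1709]
eef_rot: [0.734, -0.679, 0.002, -0.0]
ft_force: [0.2, -0.7, -2.3]
width: 0.0196
```

apply_moves(increments=[{"xyz": [0,0,1],"rotation": [0,0,0],"grip": 255},{"xyz": [0,0,2],"rotation": [0,0,0],"grip": 255},{"xyz": [0,0,2],"rotation": [0,0,0],"grip": 255}])

```text
time: 7.5
ee_pos: [0.6034, 0.1242, 0.1691]
eef_rot: [0.734, -0.679, 0.002, -0.0]
ft_force: [-1.7, -0.2, 0.8]
width: 0.0196
```

The wrist force went from -2.3 to about +0.8 N, so the load is now on the bar. Release.

apply_moves(increments=[{"xyz": [0,0,0],"rotation": [0,0,0],"grip": 200},{"xyz": [0,0,0],"rotation": [0,0,0],"grip": 100},{"xyz": [0,0,0],"rotation": [0,0,0],"grip": 0},{"xyz": [0,0,0],"rotation": [0,0,0],"grip": 0},{"xyz": [0,0,0],"rotation": [0,0,0],"grip": 0}])

```text
time: 8.12
ee_pos: [0.6034, 0.1242, 0.1692]
eef_rot: [0.734, -0.679, 0.002, -0.0]
ft_force: [-0.5, 0.6, -0.5]
width: 0.0517
```

apply_moves(increments=[{"xyz": [0,0,0],"rotation": [0,0,0],"grip": 0},{"xyz": [0,0,0],"rotation": [0,0,0],"grip": 0},{"xyz": [0,0,-20],"rotation": [0,0,0],"grip": 0},{"xyz": [0,0,-60],"rotation": [0,0,0],"grip": 0},{"xyz": [0,0,-115],"rotation": [0,0,0],"grip": 0}])

```text
time: 8.75
ee_pos: [0.6026, 0.1243, 0.286]
eef_rot: [0.734, -0.679, 0.001, 0.0]
ft_force: [1.2, -0.4, -0.0]
width: 0.0868
```

```bash
python3 snap.py r3 180,400,170,390 210,350,150,290
```

```text
8.85 [0.60521444 0.12562257 0.29248394] 0.08682143406271692 [-0.1  0.2  0.7] [ 0.1   0.32 -0.49  1.37  0.16  1.47 -1.88]
```

View pics/r3.png

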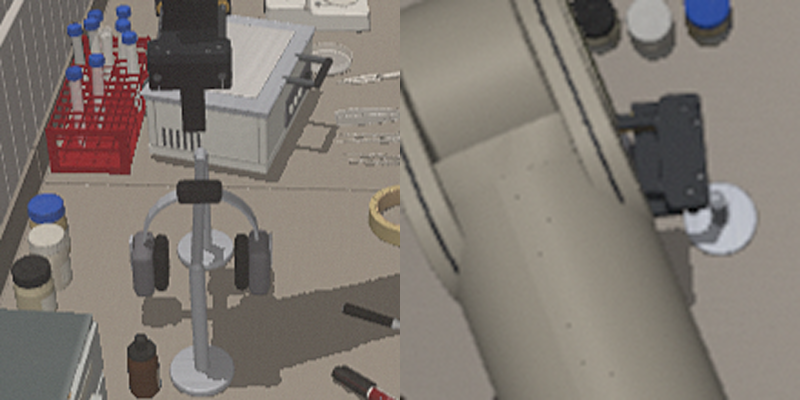

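The ear defenders hang upright from the pad (200,190), one cup on each side at (145,262) and (258,262), and the gripper is clear. Now I refine the handle position.

```bash
python3 - <<'E'
from h import *
from bench import r
np.set_printoptions(precision=4,suppress=True)
W=cloud(load("top0")); Z=W[...,2]
vv,uu=np.mgrid[0:480,0:640]; w=(uu>370)&(uu<510)&(vv>170)&(vv<290)
m=(w&(Z>.10)&(Z<.118)).astype(np.uint8)
m2=cv2.morphologyEx(m,cv2.MORPH_OPEN,np.ones((13,13),np.uint8))
rc=cv2.minAreaRect((W[m2>0][:,:2]*1000).astype(np.float32)); print("lid",rc)
for n in("top0","side_r3"):
    A=cloud(load(n)); c=load(n)["img"].astype(int)
    for psi in(-13,-14.2):
        p=np.radians(psi); b=np.array([[np.cos(p),-np.sin(p)],[np.sin(p),np.cos(p)]])
        k=(A[...,2]>.09)&(A[...,2]<.125)&(A[...,0]<.56)&(A[...,0]>.42)&(A[...,1]<-.17)&(A[...,1]>-.31)
        q=A[k][:,:2]@b; z=A[k][:,2]; f=q[:,0].min(); s=q[:,0]<f+.012
        mid=np.array([(q[s,0].min()+q[s,0].max())/2,(q[s,1].min()+q[s,1].max())/2])
        print(n,psi,"mid",b@mid,"len",np.ptp(q[s,1]),"z",z[s].min(),z[s].max(),"n",s.sum(), "xspan",f)
E
python3 - <<'E'
import cv2
import sys; sys.path.insert(0,'.')
E
```

```text
lid ((597.3134765625, -267.1302795410156), (245.7372589111328, 186.79176330566406), 75.57557678222656)
top0 -13 mid [ 0.4679 -0.2341] len 0.07350817404437777 z 0.10066237677583145 0.11558474798255043 n 143 xspan 0.50261622333269
top0 -14.2 mid [ 0.4685 -0.2342] len 0.07363927838924113 z 0.10066237677583145 0.11558474798255043 n 149 xspan 0.5056646508746645
side_r3 -13 mid [ 0.4702 -0.2298] len 0.07694562917647253 z 0.09766046251432718 0.11485095750437532 n 79 xspan 0.503992507878524
side_r3 -14.2 mid [ 0.4704 -0.2299] len 0.07698339438462332 z 0.09766046251432718 0.11485095750437532 n 82 xspan 0.5064174152642751
```

Run:
```python
from h import *
from bench import r
s=r.read_state()
for p,y in (((.56,-.02,.30),-45),((.4695,-.2325,.22),-14.4),): print(delta(s,p,y))
```

```text
(array([141.7,  56.2,  -8.2]), array([ -0.7,  -0.3, -40.6]))
(array([346.6, 163.8,  70.5]), array([ -0.7,  -0.5, -71.2]))
```

apply_moves(increments=[{"xyz": [40,18,-10],"rotation": [0,0,-10],"grip": 160},{"xyz": [85,38,-10],"rotation": [0,0,-20],"grip": 160},{"xyz": [130,60,-10],"rotation": [0,0,-30],"grip": 160},{"xyz": [175,80,-10],"rotation": [0,0,-40],"grip": 160},{"xyz": [220,102,-10],"rotation": [0,0,-50],"grip": 160}])

```text
time: 9.48
ee_pos: [0.5198, -0.1026, 0.3025]
eef_rot: [0.953, -0.303, 0.007, -0.002]
ft_force: [1.2, -1.0, -0.4]
width: 0.0449
```

Run:
```python
from h import *
from bench import r
s=r.read_state();print(s["width"],s["ee_pos"])
for p,y in (((.4695,-.2325,.22),-14.4),): print(delta(s,p,y))
```

```text
0.04489538545572511 [ 0.51983668 -0.1026226   0.30245237]
(array([ 33. , 135.8,  81.7]), array([ -0.4,  -0.8, -20.9]))
```

apply_moves(increments=[{"xyz": [11,45,10],"rotation": [0,0,-9],"grip": 160},{"xyz": [22,90,30],"rotation": [0,0,-18],"grip": 160},{"xyz": [33,136,60],"rotation": [0,-0.8,-21],"grip": 160},{"xyz": [33,136,100],"rotation": [-0.4,-0.8,-21],"grip": 160},{"xyz": [33,136,120],"rotation": [-0.4,-0.8,-21],"grip": 160}])

```text
time: 10.1
ee_pos: [0.4693, -0.2329, 0.1807]
eef_rot: [0.992, -0.125, -0.001, 0.0]
ft_force: [1.1, -0.5, 0.6]
width: 0.0323
```

```bash
python3 snap.py h1 240,420,90,270 370,510,190,330
python3 - <<'E'
from h import *
from bench import r
s=r.read_state();print(s["width"],s["ee_pos"])
for p,y in (((.4695,-.2325,.094),-14.4),): print(delta(s,p,y))
E
```

```text
10.2 [ 0.46908315 -0.23229077  0.18049311] 0.03236284650632277 [-0.3  0.7 -0. ] [ 0.69  0.17 -0.35  1.78  0.06  1.21  0.07]
0.03236284650632277 [ 0.46908315 -0.23229077  0.18049311]
(array([ 0.7,  0.1, 86.5]), array([-0. ,  0.2,  0.1]))
```

View pics/h1.png

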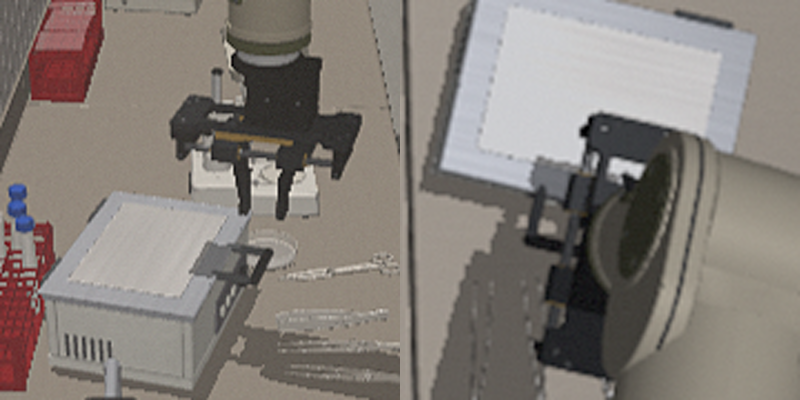

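The handle (262,262 side view) lies under the fingertips at (243,210) and (282,215), with 32 mm opening. I descend slowly near the bar.

apply_moves(increments=[{"xyz": [0.5,0,25],"rotation": [0,0,0],"grip": 160},{"xyz": [0.5,0,45],"rotation": [0,0,0],"grip": 160},{"xyz": [0.5,0,58],"rotation": [0,0,0],"grip": 160},{"xyz": [0.5,0,65],"rotation": [0,0,0],"grip": 160},{"xyz": [0.5,0,65],"rotation": [0,0,0],"grip": 160}])

```text
time: 10.82
ee_pos: [0.4696, -0.2324, 0.1158]
eef_rot: [0.992, -0.125, -0.001, -0.0]
ft_force: [0.1, 0.2, 0.2]
width: 0.0323
```

```bash
python3 snap.py h2 270,390,150,270 390,490,220,320
```

```text
10.925 [ 0.46982274 -0.23248806  0.11622307] 0.03247383870597064 [-0.3 -0.1 -0.5] [ 0.68  0.23 -0.35  1.85  0.09  1.08  0.05]
```

View pics/h2.png

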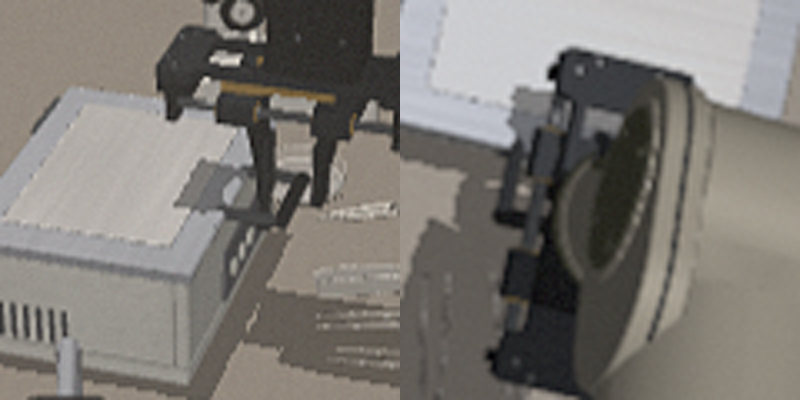

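The inner finger is at (265,205), inside the handle loop. The outer one is at (322,195), and the bar at (290,200) lies between them. I go down 22 mm and close.

apply_moves(increments=[{"xyz": [0,0,12],"rotation": [0,0,0],"grip": 160},{"xyz": [0,0,22],"rotation": [0,0,0],"grip": 160},{"xyz": [0,0,22],"rotation": [0,0,0],"grip": 160},{"xyz": [0,0,22],"rotation": [0,0,0],"grip": 200},{"xyz": [0,0,22],"rotation": [0,0,0],"grip": 255}], squeeze=25)

```text
time: 11.55
ee_pos: [0.47, -0.2326, 0.0945]
eef_rot: [0.992, -0.125, -0.001, 0.0]
ft_force: [-0.4, 0.8, -0.7]
width: 0.0195
```

apply_moves(increments=[{"xyz": [0,0,0],"rotation": [0,0,0],"grip": 255},{"xyz": [0,0,0],"rotation": [0,0,0],"grip": 255},{"xyz": [0,0,0],"rotation": [0,0,0],"grip": 255}])

```text
time: 11.92
ee_pos: [0.4703, -0.2327, 0.0947]
eef_rot: [0.992, -0.125, -0.0, 0.0]
ft_force: [3.1, -1.6, -1.0]
width: 0.0111
```

```bash
python3 snap.py h3 270,390,150,270 390,490,220,320
python3 - <<'E'
from h import *
from bench import r
s=r.read_state();print(np.round(R.from_quat(s["eef_rot"]).as_matrix(),3))
E
```

```text
12.025 [ 0.470306   -0.23271712  0.0947194 ] 0.011137006741667023 [ 3.3 -1.1  0.4] [ 0.68  0.26 -0.35  1.87  0.1   1.03  0.04]
[[ 0.969 -0.247 -0.001]
 [-0.247 -0.969 -0.   ]
 [-0.001  0.    -1.   ]]
```

View pics/h3.png

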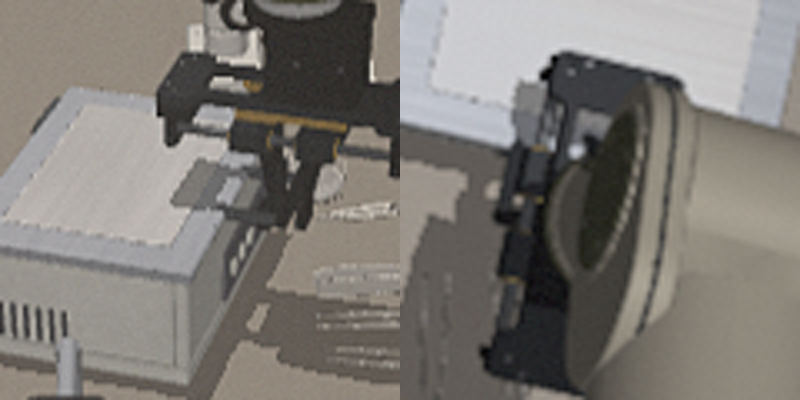

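The fingers have closed on the bar: 11.1 mm opening on the 12 mm bar. Now I raise it along the arc.

apply_moves(increments=[{"xyz": [1,0,-10],"rotation": [0,0,0],"grip": 255},{"xyz": [2,0,-19],"rotation": [0,0,0],"grip": 255},{"xyz": [3,0,-29],"rotation": [0,0,0],"grip": 255},{"xyz": [4.5,0,-38.5],"rotation": [0,0,0],"grip": 255},{"xyz": [4.5,0,-38.5],"rotation": [0,0,0],"grip": 255}])

```text
time: 12.65
ee_pos: [0.474, -0.2337, 0.1339]
eef_rot: [0.992, -0.125, -0.001, 0.0]
ft_force: [-5.8, 1.6, -0.7]
width: 0.0113
```

```bash
python3 snap.py h4 230,410,90,270 370,510,170,310;python3 - <<'E'
from h import *
A=cloud(load("side_h4"))
E
```

```text
12.75 [ 0.47395017 -0.2336766   0.13346911] 0.010826657450761038 [-5.9  0.4 -0.5] [ 0.68  0.22 -0.35  1.82  0.09  1.12  0.05]
```

View pics/h4.png

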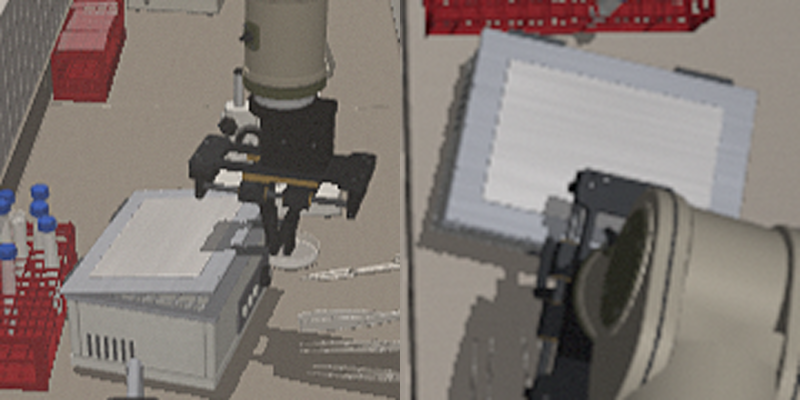

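The lid follows: it is visibly tilted about 10°, matching the tool's 38.8 mm rise. I continue along the arc.

apply_moves(increments=[{"xyz": [2.3,0,-11],"rotation": [0,0,0],"grip": 255},{"xyz": [6.3,0,-26],"rotation": [0,0,0],"grip": 255},{"xyz": [11.3,0,-40.5],"rotation": [0,0,0],"grip": 255},{"xyz": [17.3,0,-54.5],"rotation": [0,0,0],"grip": 255},{"xyz": [20.5,0,-61.5],"rotation": [0,0,0],"grip": 255}])

```text
time: 13.38
ee_pos: [0.4944, -0.2389, 0.1965]
eef_rot: [0.992, -0.125, -0.001, 0.0]
ft_force: [-3.5, 1.3, -1.8]
width: 0.0114
```

Run:
```python
from h import *
from bench import r
s=r.read_state();print(s["ee_pos"],s["width"],s["ft_force"],s["joint_positions"])
x0=np.array([.4703,-.2327,.0947]); d=R.from_quat(s["eef_rot"]).inv().apply(s["ee_pos"]-x0)*1000; print(d, np.degrees(np.arcsin(-d[2]/221)))
```

```text
[ 0.49437915 -0.23885826  0.19649551] 0.011402271711335383 [-3.49658281  1.25467753 -1.77402765] [ 0.67580102  0.2108146  -0.35173142  1.69482091  0.07682541  1.2511472
  0.05705179]
[ 2.46709471e+01  7.61215055e-02 -1.01840039e+02] 27.439688338503878
```

apply_moves(increments=[{"xyz": [7,0,-12],"rotation": [0,0,0],"grip": 255},{"xyz": [15.3,0,-25],"rotation": [0,0,0],"grip": 255},{"xyz": [24.6,0,-37.3],"rotation": [0,0,0],"grip": 255},{"xyz": [34.7,0,-49],"rotation": [0,0,0],"grip": 255},{"xyz": [40,0,-54.5],"rotation": [0,0,0],"grip": 255}])

```text
time: 14.0
ee_pos: [0.5335, -0.249, 0.2532]
eef_rot: [0.992, -0.125, -0.001, 0.0]
ft_force: [-9.2, 2.1, 5.8]
width: 0.011
```

apply_moves(increments=[{"xyz": [0,0,0],"rotation": [0,0,0],"grip": 255},{"xyz": [0,0,0],"rotation": [0,0,0],"grip": 255},{"xyz": [0,0,0],"rotation": [0,0,0],"grip": 255},{"xyz": [0,0,0],"rotation": [0,0,0],"grip": 255}])

```text
time: 14.5
ee_pos: [0.5334, -0.2489, 0.2532]
eef_rot: [0.992, -0.125, -0.001, 0.0]
ft_force: [-3.7, 0.6, 1.0]
width: 0.0109
```

```bash
python3 snap.py e1 170,410,90,330 200,520,120,440
python3 - <<'E'
from h import *
from bench import r
np.set_printoptions(precision=4,suppress=True)
s=r.read_state();print(s["joint_vel"],s["ft_force"])
x0=np.array([.4703,-.2327,.0947]); d=R.from_quat(s["eef_rot"]).inv().apply(s["ee_pos"]-x0)*1000; print(d, np.degrees(np.arcsin(-d[2]/221)),np.degrees(np.arccos(1-d[0]/221)))
# lid plane from clouds: white/steel lid points
for n in("top_e1","side_e1"):
    A=cloud(load(n)); c=load(n)["img"].astype(int)
    k=(A[...,2]>.12)&(A[...,2]<.26)&(A[...,0]>.5)&(A[...,0]<.72)&(A[...,1]>-.42)&(A[...,1]<-.1)&(c.min(-1)>150)
    p=A[k]
    if len(p)>50:
        for _ in range(4):
            m=p.mean(0); nn=np.linalg.svd(p-m,full_matrices=False)[2][2]; e=abs((p-m)@nn); p=p[e<max(.004,np.median(e)*2)]
        print(n,k.sum(),len(p),"normal",nn,"tilt",np.degrees(np.arccos(abs(nn[2]))))
for n in("top_e1","side_e1"):
    A=cloud(load(n)); p=A[(abs(A[...,0]-.603)<.05)&(abs(A[...,1]-.124)<.05)&(A[...,2]>.17)&(A[...,2]<.19)]
    if len(p): print(n,"pad",len(p),p.mean(0))
for n,(u0,u1,v0,v1) in (("tape",(320,380,290,350)),):
    for t in("top0","top_e1"):
        A=cloud(load(t)); p=A[v0:v1,u0:u1].reshape(-1,3); p=p[(p[:,2]>.018)&(p[:,2]<.03)]; print(t,n,len(p),p.mean(0))
E
```

```text
14.6 [ 0.53338657 -0.24889543  0.25323506] 0.01142979877574129 [-3.6  0.7  1.1] [ 0.65  0.26 -0.35  1.51  0.09  1.38  0.04]
[ 0.0002  0.001   0.0008 -0.0009 -0.0003  0.0019 -0.0005] [-3.5789  0.7435  1.0842]
[  64.8831    0.2533 -158.637 ] 45.87432303810374 45.056333728826274
top_e1 326 326 normal [ 0.6713 -0.17    0.7214] tilt 43.829611427514756
side_e1 86 86 normal [ 0.6609 -0.164   0.7323] tilt 42.91957720973589
top_e1 pad 173 [0.6012 0.1234 0.1772]
side_e1 pad 212 [0.6028 0.1301 0.1765]
top0 tape 415 [ 0.3592 -0.0408  0.0246]
top_e1 tape 415 [ 0.3595 -0.041   0.0245]
```

View pics/e1.png

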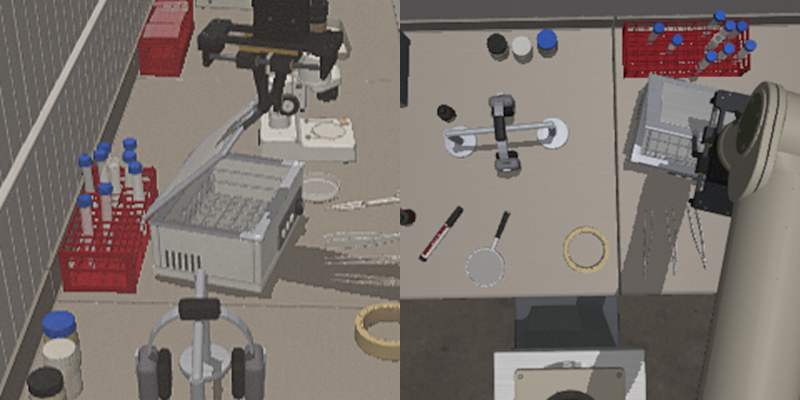

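The lid is up with the gripper on its handle (side view about (260,100)). The ear defenders hang over the bar and the tape and bottles are in place. The angle reads 45–46° from the arm and 43–44° from the plane fits, and the arm is still.

```bash
python3 -c "
from bench import r
print(r.close_job()); s=r.read_state(); print(s['time'],s['ee_pos'],s['width'])"
```

```text
the job is handed in; nothing more can be done
None
the job is handed in; nothing more can be done
```

I hung the ear defenders on the rail by their headband and let go. Then I raised the bath's lid to about 45° and handed the job in at about 14.6 s while still holding the handle. The hand-in reports no verdict, so the checks below are from just before it.

- **Lid angle:** the arm's position gives 45–46°, and plane fits to the lid in the two camera views give 43.8° and 42.9°. They disagree by up to 3° but all lie within 39–51°.
- **Grip on the handle:** the finger opening was about 11 mm on the 12 mm bar, with joint speeds of about 0.002 rad/s or less. The wrist force on the handle was about 4 N.
- **Ear defenders:** they hang upright with one cup on each side of the bar. The two views put the top of the pad at about 0.177 m, within a few millimetres of the middle of the rail.
- **Tape and bottle:** the tape measured within 0.5 mm of where it started. I checked the dropper bottle only by eye; it was still standing in its place in the last picture.

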